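Fit the sprung hold-down bar over a crate of jam jars and lock it

ROBOT

A 7-joint arm with a two-finger parallel gripper is mounted at the origin on the work surface. World frame = base frame: x ahead of the robot, y to its left, z up, the work surface at z = 0. Lengths are in m, angles in rad, forces in N, time in s.
With the tool pointing down it reaches from about 0.425 to 1.025 m from the base axis. Payload 9.4 kg.
Tool frame: the origin (TCP) lies on the centre line of the jaws, within the pads' length; the fingertips stand 14 mm ahead of it and the grasp point (between the pads) lies 5 mm behind it (nose_length is the distance from the TCP to the fingertips, in m); z points along the fingers, y is the line along which they close (so a half turn about z gives the same grasp; the last joint's range is limited). The gripper opens to 85 mm and grips with 20 to 120 N. Pads are 22 mm wide; open, the fingers measure 114 mm over their backs; the gripper's body (76 mm by 85 mm) begins 54 mm behind the grasp point. The pads swing forward as they close: fully open they stand 13 mm farther back than shut.
Start: joints at [1.134, 0.599, -0.003, 1.599, 0.002, 0.943, -0.08], TCP at [0.255, -0.679, 0.224] pointing down, gripper open.
Joint ranges: [-2.57, 2.57], [-0.35, 1.97], [-1.29, 1.29], [0.11, 2.56], [-1.05, 4.19], [0.11, 1.86], [-2.63, 2.63]. Speed limits (rad/s): [2.22, 2.22, 3.01, 3.01, 3.14, 3.14, 3.14].

INTERFACE

Orientations are given as a unit quaternion [x, y, z, w].
In Python, from rig import * gives the robot as it stands.
- The arm moves only by the tool send_rows, never from a script. Its argument "steps" is a list of rows, each a list of 3 entries, a list of its own where there are three numbers: the shift along the tool's x, y, z in units of 0.1 m (1.0 is 0.1 m), then the turn, a rotation vector about the tool's x, y, z in units of pi rad (1.0 is pi rad), then the finger opening in mm, from 0 to 85.4. A call has 1 to 20 rows; each row is the pose to reach, as a shift and turn from the pose commanded when the call began, along the tool's axes at that moment, turning the shorter way round; what a row does not reach only later rows make up. A row lasts 1/10 s, in which the tool goes at most 50 mm and 8.59 degrees, less where a joint would pass 70% of its speed; a pose out of reach is approached as far as the arm can. A call with a number of a shift or a turn outside -1 to 1 is refused whole. A call with a gripper value outside its range is refused whole. The fingers move at their own pace and stop on an object; the grip force is fixed at half the most. Time passes only in rows, so rows that repeat a pose let the fingers close. It gives the time, the measured TCP pose, the force, the opening and the grip force at its end, in the units of the state.
- observe(): the state, without advancing time (a new reading comes with each control period).
- read_camera(name): name is "scene" or "top"; returns the picture (400x640x3 uint8, red, green, blue); there is no depth.
- camera_model(name): a dict with "mtx" (3x3 intrinsics, pixels), "R" (3x3) and "t" (3): a world point X has camera coordinates R X + t. Camera axes: x right, y down, z forward; pixel columns grow to the right and rows downward; lengths in m; the calibration is good to about 2 mm. A picture is of the moment at which its call begins. camera_model takes no time and is no camera call.
- hand_in(): hands the job in; it is judged then, once.
Trained networks look in the newest picture that a camera, given by its name, has taken for a name from the list of things; names that differ only in an ending like _2 or _b are one class to them, and where a whole thing is asked for, a point or a joint stands for the part that bears it (a point fixed in the world has none). Each returns a list of dicts, best first, with "score" (0 to 1); they miss things now and then, are a little off and sometimes report something else, mostly with a low value. They report only what shows in the picture. A call takes as long as a camera call. They do not tell look-alikes from the thing itself.
- trace(name, camera): "pixels" (400x640 bool, what is visible of it) and "extent" ([left, top, right, bottom] in pixels, round what is visible of it).
The state is a dict: "t": time; "q": joint angles; "dq": joint speeds; "joint_efforts": joint torques, N m; "position": TCP position; "ee_rot": TCP orientation; "ft_force": force on the tool from outside, world axes, zero at the start; "torque": the same for the moment, N m; "opening": finger opening in m; "gripper_force": force on a finger pad.
Only numpy, scipy, OpenCV 4.12 (cv2) and the standard library are available. Lean on these libraries where they do the work, as an engineer would, in place of code of your own. Each camera call takes 0.05 s, during which the arm holds its last target. There are 200 camera calls.

TASK

Fit the sprung hold-down bar across the middle of the jam crate, lengthways over the jars: catch its hook outside one end wall, pull the body back against the spring until the heel lip can drop outside the opposite end wall, and let it down flat on both walls. Then push the lock button fully down so that the bar cannot come off, and let go. Leave the jars, mug and breakfast board as they stand.

Things in the scene. Friction and masses are not known exactly. Their poses are not given: they have to be found in the camera images.
- crate: Open wooden crate fixed on the counter, 150 mm (its x) by 240 mm (its y) outside, 92 mm tall, walls 8 mm and floor 8 mm thick. Origin: centre of its underside; z up. The bar belongs along crate y, near crate x = 0, on the tops of the two end walls (outer faces at crate y = +120 and -120 mm); either end may take the hook. Six jam jars stand in it, their upper ends 12 mm below the rim.
- bar_mid (a point): Centre of the hold-down bar's body, a loose aluminium box 160 mm long (its x), 34 mm wide (y), 36 mm tall (z); bar about 0.43 kg. x points from the heel to the hook, z up. It starts standing upright on the tips of its two lips, 34 mm below this point (body underside 18 mm below it). Grip it across its width between x = -70 and +20 mm (dark rubber patches); the lock is at x = +45 mm.
- heel_tip (a point): Fixed heel lip at the back end of the bar (80 mm behind bar_mid): a plate 8 mm thick and 34 mm wide hanging 16 mm below the underside. The point is at its lower edge, on its inner face (the face towards the hook). Axes as bar_mid.
- hook_tip (a point): Hook lip at the front end of the sliding rod: a plate 8 mm thick, 34 mm wide, hanging 16 mm below a 30 mm long end block whose underside is level with the body's and whose top is 36 mm above this point. The point is at its lower edge, on its inner face (towards the heel). Rod fully in, heel and hook inner faces are 184 mm apart; across the crate 240 mm. Friction can hold the lip up part-way down.
- lock_top (a point): Middle of the top of the lock button, a black block 28 by 28 mm on the body's top, 45 mm ahead of bar_mid. Raised, its top is 32 mm above bar_mid; pushed down along -z it travels 9 mm.
- spring_rod (a joint): How far the rod is pulled out, in m: 0 = fully in, 0.056 = spanning the crate, 0.072 = end stop. A spring draws it in with 4 N at 0, 9.6 N at 0.056.
- lock (a joint): Travel of the lock button in m: 0 = raised (free), 0.009 = fully down (locked). It stays where it is put and takes 4 N to move. Its pin enters a slot in the rod only while the rod is out 0.052 to 0.060; otherwise it is stopped after 1 mm by the rod. Once down it holds the rod.
- big_jar: Bystander: larger jam jar, 80 mm diameter, 125 mm tall, on its lid. Origin: centre of its foot.
- mug: Bystander: white mug, 80 mm diameter, 90 mm tall. Origin: centre of its foot.
- board: Bystander: wooden breakfast board 110 by 200 by 14 mm with two rusks. Origin: centre of its underside.
- jar0: One of the six jam jars in the crate, 58 mm diameter, 72 mm tall. Origin: centre of its foot.
- jar1: One of the six jam jars in the crate, 58 mm diameter, 72 mm tall. Origin: centre of its foot.
- jar2: One of the six jam jars in the crate, 58 mm diameter, 72 mm tall. Origin: centre of its foot.
- jar3: One of the six jam jars in the crate, 58 mm diameter, 72 mm tall. Origin: centre of its foot.
- jar4: One of the six jam jars in the crate, 58 mm diameter, 72 mm tall. Origin: centre of its foot.
- jar5: One of the six jam jars in the crate, 58 mm diameter, 72 mm tall. Origin: centre of its foot.
- bar: The whole hold-down bar; origin 34 mm below bar_mid, level with the lip tips; axes as bar_mid.
Not all that is in view belongs to the job. Leave any turquoise look-alike of the jar5 alone. Several things look just like the bar: the one meant starts nearest to the robot's base.

How it is judged:
By the outcome, as a careful person would: the job done as asked, in the order asked, and still so for the second after the job is handed in, with the robot touching nothing.
It also fails if it takes over 54 s, if anything falls off the work surface, if the arm or the gripper's body presses on something with over 40 N, if the wrist force passes 120 N, or if a joint passes its speed limit or range.

## Working session

There is one attempt and no reset: what is moved stays moved. The work goes in short steps, Python scripts to look and compute and a tool call to move; the robot and the scene stay as the last step left them, time stands still between calls to the robot, and variables do not carry over. Pictures are saved under pics/ and viewed, at most 10 in all, crops included, and the job is handed in when it is done.

Besides the shell and the picture viewer there is one more tool, called after ">>>" as name(argument=value, ...) on one line, values as JSON. send_rows: Moves the arm, as the interface text tells. Shifts and turns lie within -1 to 1; 1 stands for 0.1 m of shift or pi rad of turn. Its arguments: {"type":"object","properties":{"steps":{"type":"array","items":{"type":"array"}}},"required":["steps"]}

```bash
mkdir -p pics
python3 - <<'E'
from rig import *
import cv2,numpy as np
s=observe(); print({k:np.round(s[k],3).tolist() for k in('t','position','ee_rot','ft_force','opening')})
for c in('scene','top'):
    im=read_camera(c); cv2.imwrite(f'pics/{c}0.png',im[:,:,::-1])
    m=camera_model(c); print(c,np.round(m['mtx'],1).tolist(),np.round(m['R'],4).tolist(),np.round(m['t'],4).tolist())
    for n in('bar','crate','hook_tip','heel_tip','lock_top','bar_mid'):
        for d in trace(n,c)[:4]: print(n,round(d['score'],2),d['extent'])
E
```

```text
{'t': 0.0, 'position': [0.255, -0.678, 0.223], 'ee_rot': [0.984, 0.179, -0.0, -0.001], 'ft_force': [0.896, -0.374, -0.79], 'opening': 0.085}
scene [[486.3, 0.0, 310.8], [0.0, 486.3, 195.6], [0.0, 0.0, 1.0]] [[0.6378, 0.7701, -0.0141], [0.5505, -0.4686, -0.6909], [-0.5387, 0.4329, -0.7228]] [-0.372, -0.2647, 1.7673]
bar 0.85 [142.3, 244.5, 221.7, 291.7]
bar 0.83 [197.4, 198.2, 253.6, 245.5]
crate 0.94 [303.5, 138.9, 389.5, 217.8]
hook_tip 0.75 [144.4, 274.5, 159.6, 289.0]
hook_tip 0.52 [233.0, 226.8, 251.4, 246.1]
heel_tip 0.93 [194.2, 195.2, 251.1, 244.8]
heel_tip 0.55 [141.8, 241.8, 214.5, 293.8]
heel_tip 0.37 [349.9, 169.0, 365.3, 183.2]
lock_top 0.65 [161.3, 259.3, 172.9, 274.8]
lock_top 0.35 [311.5, 164.1, 330.3, 185.8]
lock_top 0.16 [361.0, 157.4, 377.6, 171.6]
bar_mid 0.87 [195.1, 198.2, 253.6, 245.2]
bar_mid 0.78 [146.1, 243.2, 221.6, 293.8]
bar_mid 0.2 [410.3, 168.2, 442.2, 209.9]
top [[377.9, 0.0, 322.3], [0.0, 377.9, 200.0], [0.0, 0.0, 1.0]] [[-0.0187, -0.9996, 0.0205], [-0.9838, 0.0148, -0.1784], [0.1781, -0.0235, -0.9837]] [-0.0035, 0.6078, 0.8049]
bar 0.72 [397.3, 220.9, 434.8, 314.4]
bar 0.69 [441.7, 218.7, 533.7, 247.7]
crate 0.73 [181.9, 181.8, 300.0, 260.7]
crate 0.24 [317.2, 111.3, 351.8, 155.8]
hook_tip 0.62 [520.2, 232.3, 531.3, 251.7]
hook_tip 0.53 [399.1, 222.5, 417.6, 238.1]
heel_tip 0.84 [395.1, 220.5, 435.6, 313.3]
heel_tip 0.56 [438.2, 223.4, 529.3, 249.2]
lock_top 0.73 [501.0, 226.8, 517.9, 240.7]
lock_top 0.52 [411.3, 244.6, 422.4, 258.5]
bar_mid 0.86 [442.0, 216.1, 532.2, 249.9]
bar_mid 0.77 [396.1, 220.1, 437.8, 315.1]
bar_mid 0.64 [197.8, 231.8, 230.5, 252.0]
```

View pics/scene0.png

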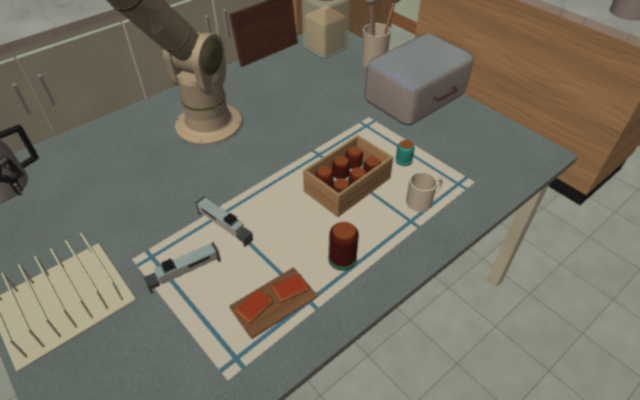

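View pics/top0.png

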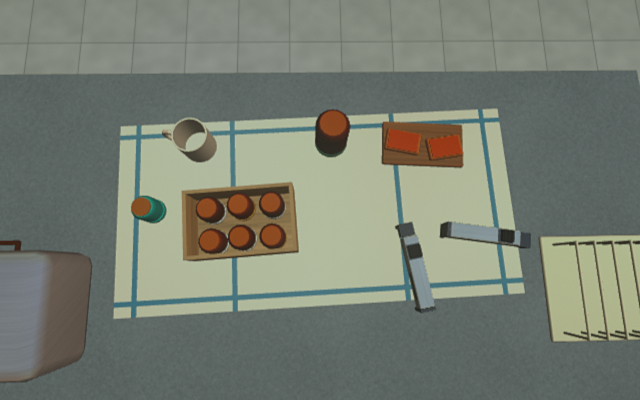

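The bar we want is in the top view from (405,228) at the hook end to (427,308) at the heel, lock near (416,251). It is nearer the base than the second one at (487,234). The crate is at (240,221), its long side along world y. Next I fit known shapes to the traces.

```bash
cat > h.py <<'E'
from rig import *
import cv2,numpy as np
from scipy.optimize import minimize
from scipy.spatial.transform import Rotation as Ro
C={c:camera_model(c) for c in('scene','top')}
def proj(c,P):
    m=C[c]; p=(np.atleast_2d(P)@np.array(m['R']).T+m['t'])@np.array(m['mtx']).T
    return p[:,:2]/p[:,2:]
def ray(c,uv,z):
    m=C[c]; R=np.array(m['R']); o=-R.T@m['t']; d=R.T@np.linalg.solve(m['mtx'],[uv[0],uv[1],1]); return o+d*(z-o[2])/d[2]
def box(x0,x1,y0,y1,z0,z1): return np.array([[x,y,z] for x in(x0,x1) for y in(y0,y1) for z in(z0,z1)])/1000.
def barparts(r=0): # rel. to bar origin, r rod mm
    return [box(-88,80,-17,17,16,52),box(-88,-80,-17,17,0,16),box(82+r,112+r,-17,17,16,36),box(104+r,112+r,-17,17,0,16),box(31,59,-14,14,52,66)]+([box(80,82+r,-8,8,20,34)] if r>2 else [])
CR=[box(-75,75,-120,120,0,92)]
def sil(c,parts,x,y,yaw,z=0,S=4):
    R=Ro.from_euler('z',yaw).as_matrix(); im=np.zeros((400*S,640*S),np.uint8)
    for p in parts:
        q=cv2.convexHull(((proj(c,p@R.T+[x,y,z])+.5)*S).astype(np.float32)); cv2.fillConvexPoly(im,np.round(q*16).astype(np.int32),1,shift=4)
    return im>0
def fit(masks,parts,x0,S=4):
    M={c:cv2.resize(m.astype(np.float32),None,fx=S,fy=S,interpolation=cv2.INTER_LINEAR)>.5 for c,m in masks.items()}
    def f(v):
        t=0
        for c,m in M.items():
            s=sil(c,parts,v[0],v[1],v[2],S=S); t+=1-(s&m).sum()/(s|m).sum()
        return t
    best=None
    for k in range(2):
        x0=np.array(x0); r=minimize(f,x0,method='Nelder-Mead',options=dict(initial_simplex=np.vstack([x0,x0+[.01,0,0],x0+[0,.01,0],x0+[0,0,.1]]),xatol=2e-4,fatol=1e-4)); x0=r.x
    return r.x,r.fun
def pick(name,c,uv):
    for d in trace(name,c):
        e=d['extent']
        if abs((e[0]+e[2])/2-uv[0])<15 and abs((e[1]+e[3])/2-uv[1])<15: return np.array(d['pixels'])
E
python3 - <<'E'
from h import *
for c in C: read_camera(c)
print(ray('top',(405,228),.02),ray('top',(427,308),.02))
M={'scene':pick('bar','scene',(225,222)),'top':pick('bar','top',(416,267))}
a,b=ray('top',(405,228),.03),ray('top',(427,308),.03); d=a-b
print('bar',fit(M,barparts(),[*(a+b)[:2]/2,np.arctan2(d[1],d[0])]))
for c in C: print(c,fit({c:M[c]},barparts(),[*(a+b)[:2]/2,np.arctan2(d[1],d[0])]))
M={'scene':pick('crate','scene',(346,178)),'top':pick('crate','top',(240,221))}
g=ray('top',(240,221),.09)
print('crate',fit(M,CR,[g[0],g[1],0]))
for c in C: print(c,fit({c:M[c]},CR,[g[0],g[1],0]))
E
```

```text
[ 0.54428779 -0.20736956  0.02      ] [ 0.36202175 -0.2468737   0.02      ]
bar (array([ 0.44362939, -0.2235716 ,  0.17654451]), np.float64(0.18206693499508353))
scene (array([ 0.44306238, -0.2241511 ,  0.16398805]), np.float64(0.09756239117817755))
top (array([ 0.44495872, -0.22372475,  0.17973554]), np.float64(0.07477004886461625))
crate (array([0.55909191, 0.16795413, 0.06454056]), np.float64(0.830973957955628))
scene (array([0.55826362, 0.16799271, 0.06037669]), np.float64(0.34714718853362736))
top (array([0.55957431, 0.16802728, 0.06636379]), np.float64(0.4818331453653184))
```

```bash
cat >> h.py <<'E'
def down(yaw,pitch=0): # tool x along yaw, z down; pitch>0: +x end dips
    return Ro.from_euler('z',yaw)*Ro.from_euler('y',pitch)*Ro.from_euler('x',np.pi)
def rel(p,R,p2,R2):
    return np.round(R.inv().apply(np.array(p2)-p)*10,4).tolist(),np.round((R.inv()*R2).as_rotvec()/np.pi,4).tolist()
def now():
    s=observe(); return np.array(s['position']),Ro.from_quat(s['ee_rot']),s
E
python3 - <<'E'
from h import *
def hull(m):
    m=cv2.morphologyEx(m.astype(np.uint8),cv2.MORPH_OPEN,np.ones((3,3)))
    q=cv2.convexHull(cv2.findNonZero(m)); return cv2.fillConvexPoly(np.zeros_like(m),q,1)>0
M={'scene':pick('crate','scene',(346,178)),'top':pick('crate','top',(240,221))}
M={c:hull(m) for c,m in M.items()}
print('crate',fit(M,CR,[.559,.168,.06]))
for c in C: print(c,fit({c:M[c]},CR,[.559,.168,.06]))
p,R,s=now(); print(p,R.as_matrix().round(3).tolist())
y=.177; g=np.array([.4442,-.2238])-.025*np.array([np.cos(y),np.sin(y)]); print(g)
print(rel(p,R,[*g,.2],down(y)))
E
```

```text
crate (array([0.55911778, 0.16803583, 0.06448231]), np.float64(0.03249860568125884))
scene (array([0.55865213, 0.16832708, 0.0636282 ]), np.float64(0.015543829508733231))
top (array([0.55949514, 0.1679823 , 0.06476617]), np.float64(0.015626535626535598))
[ 0.25523774 -0.67855748  0.22367061] [[0.936, 0.352, -0.0], [0.352, -0.936, 0.0], [-0.0, -0.0, -1.0]]
[ 0.41959059 -0.22820193]
([3.124, -3.6365, 0.2367], [-0.0, 0.0, 0.0582])
```

>>> send_rows(steps=[[[0.4,-0.45,0],[0,0,0],85],[[0.78,-0.91,0],[0,0,0],85],[[0.78,-0.91,0],[0,0,0],85],[[0.78,-0.91,0],[0,0,0],85]])

```text
t: 1.5
position: [0.2984, -0.5627, 0.2241]
ee_rot: [0.983, 0.181, 0.001, -0.001]
ft_force: [-0.3, -1.7, -0.8]
opening: 0.0849
gripper_force: 0.0
```

>>> send_rows(steps=[[[0.4,-0.45,0],[0,0,0],85],[[0.78,-0.91,0],[0,0,0],85],[[0.78,-0.91,0],[0,0,0],85],[[0.78,-0.91,0],[0,0,0],85]])

```text
t: 1.9
position: [0.3386, -0.4512, 0.224]
ee_rot: [0.984, 0.181, 0.0, -0.0]
ft_force: [-0.3, -1.0, -0.3]
opening: 0.0853
gripper_force: 0.0
```

>>> send_rows(steps=[[[0.4,-0.45,0],[0,0,0],85],[[0.78,-0.91,0],[0,0,0],85],[[0.78,-0.91,0],[0,0,0],85],[[0.78,-0.91,0],[0,0,0],85]])

```text
t: 2.3
position: [0.3794, -0.3396, 0.2239]
ee_rot: [0.984, 0.18, 0.0, 0.0]
ft_force: [0.0, -0.2, 0.3]
opening: 0.0848
gripper_force: 0.0
```

>>> send_rows(steps=[[[0.4,-0.45,0.1],[0,0,0.03],85],[[0.78,-0.91,0.2],[0,0,0.058],85],[[0.78,-0.91,0.2],[0,0,0.058],85],[[0.78,-0.91,0.2],[0,0,0.058],85],[[0.78,-0.91,0.2],[0,0,0.058],85],[[0.78,-0.91,0.2],[0,0,0.058],85]])

```text
t: 2.9
position: [0.4189, -0.2303, 0.2038]
ee_rot: [0.996, 0.087, 0.0, 0.0]
ft_force: [0.3, -0.2, -0.7]
opening: 0.085
gripper_force: 0.0
```

>>> send_rows(steps=[[[0,-0.02,0.5],[0,0,-0.002],85],[[0,-0.02,0.9],[0,0,-0.002],85],[[0,-0.02,0.9],[0,0,-0.002],85]])

```text
t: 3.2
position: [0.4163, -0.2268, 0.1102]
ee_rot: [0.996, 0.091, -0.003, -0.001]
ft_force: [-0.2, 0.1, -0.0]
opening: 0.0848
gripper_force: 0.0
```

>>> send_rows(steps=[[[0,0,0.3],[0,0,0],85],[[0,0,0.6],[0,0,0],85],[[0,0,0.8],[0,0,0],85],[[0,0,0.8],[0,0,0],85],[[0,0,0.8],[0,0,0],85],[[0,0,0.8],[0,0,0],30],[[0,0,0.8],[0,0,0],20],[[0,0,0.8],[0,0,0],10],[[0,0,0.8],[0,0,0],10],[[0,0,0.8],[0,0,0],10],[[0,0,0.8],[0,0,0],10],[[0,0,0.8],[0,0,0],10],[[0,0,0.8],[0,0,0],10]])

```text
t: 4.5
position: [0.4192, -0.2262, 0.0346]
ee_rot: [0.996, 0.092, 0.001, 0.0]
ft_force: [-0.5, 0.5, 12.7]
opening: 0.0324
gripper_force: 59.2
```

Run:
```python
from h import *
for c in C: read_camera(c)
p,R,s=now(); print(p,s['opening'],s['gripper_force'],s['ft_force'],R.as_euler('ZYX'))
for c,uv in(('scene',(225,222)),('top',(416,267))):
    im=read_camera(c); u,v=uv; cv2.imwrite(f'pics/g_{c}.png',cv2.resize(im[v-70:v+70,u-70:u+70,::-1],None,fx=4,fy=4,interpolation=cv2.INTER_CUBIC))
```

```text
[ 0.41915807 -0.22620687  0.03459234] 0.032383956572342075 59.23770368099213 [-0.81120944  0.60982131 12.26196123] [ 1.83690889e-01 -1.11667055e-03  3.14082248e+00]
```

View pics/g_scene.png

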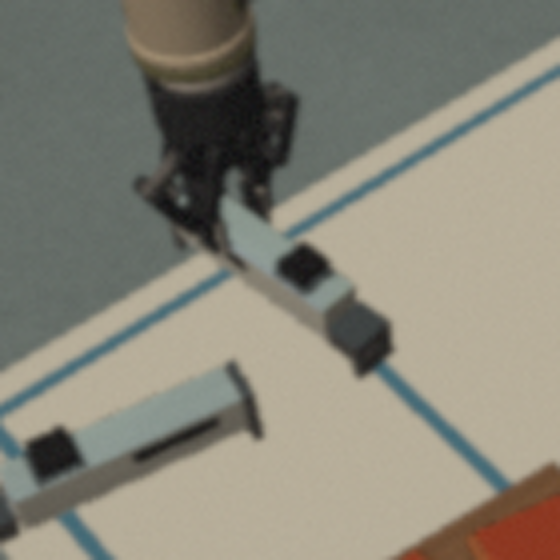

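The bar is held, with 32 mm opening and 59 N grip. Its hook block is the dark end, at crop (360,335).

```bash
cat >> h.py <<'E'
cr=np.array([.559,.168]); ph=.0645; ex=np.array([np.cos(ph),np.sin(ph)]); ey=np.array([-np.sin(ph),np.cos(ph)])
def tcp(hy,hz,th,r=0,ox=.025,oz=.0346,xo=0):
    "TCP pose with hook tip at crate y=hy, z=hz (mm), dip th deg, rod out r mm"
    t=np.radians(th); a=(104+r)/1000+ox  # hook ahead of TCP
    # bar x dir: (cos t, -sin t) in (ey,z); bar z dir: (sin t, cos t)
    Y=hy/1000-a*np.cos(t)+oz*np.sin(t); Z=hz/1000+a*np.sin(t)+oz*np.cos(t)
    return np.array([*(cr+ey*Y+ex*xo),Z]),down(ph+np.pi/2,t)
E
python3 - <<'E'
from h import *
p=np.array([.4189,-.2265,.034]);R=down(.18)
A=(p+[0,0,.18],down(ph+np.pi/2)); print(rel(p+[0,0,.1],down(.18),*A))
seq=[tcp(132,130,0),tcp(132,130,7),tcp(132,77.5,7),tcp(120,77.5,7),tcp(120,77.5,7,62),tcp(122,76,0,60),tcp(120,76,0,56)]
cur=A
for t in seq: print(t[0].round(4),rel(*cur,*t)); cur=t
E
```

```text
([0.0, 0.0, -0.8], [0.0, 0.0, -0.4632])
[0.5588 0.171  0.1646] ([3.8765, 1.6524, 0.494], [0.0, 0.0, 0.0])
[0.5585 0.1762 0.1801] ([0.0518, 0.0, -0.1546], [0.0, -0.0389, 0.0])
[0.5585 0.1762 0.1276] ([0.064, -0.0, 0.5211], [0.0, 0.0, 0.0])
[0.5592 0.1642 0.1276] ([-0.1191, -0.0, 0.0146], [0.0, 0.0, 0.0])
[0.5632 0.1028 0.1351] ([-0.62, 0.0, -0.0], [0.0, 0.0, 0.0])
[0.5633 0.1011 0.1106] ([0.0136, -0.0, 0.2454], [-0.0, 0.0389, -0.0])
[0.5632 0.1031 0.1106] ([0.02, -0.0, -0.0], [0.0, 0.0, 0.0])
```

>>> send_rows(steps=[[[0,0,-0.2],[0,0,0],10],[[0,0,-0.5],[0,0,0],10],[[0,0,-0.8],[0,0,0],10],[[0,0,-1.0],[0,0,0],10],[[0,0,-1.0],[0,0,0],10],[[0,0,-1.0],[0,0,0],10]])

```text
t: 5.3
position: [0.4185, -0.2259, 0.1335]
ee_rot: [0.996, 0.092, 0.0, 0.0]
ft_force: [-0.0, 1.5, -3.9]
opening: 0.0319
gripper_force: 61.5
```

>>> send_rows(steps=[[[0,0,-0.2],[0,0,-0.04],10],[[0,0,-0.4],[0,0,-0.08],10],[[0,0,-0.6],[0,0,-0.12],10],[[0,0,-0.8],[0,0,-0.16],10],[[0,0,-0.8],[0,0,-0.2],10],[[0,0,-0.8],[0,0,-0.24],10],[[0,0,-0.8],[0,0,-0.28],10],[[0,0,-0.8],[0,0,-0.32],10],[[0,0,-0.8],[0,0,-0.36],10],[[0,0,-0.8],[0,0,-0.4],10],[[0,0,-0.8],[0,0,-0.44],10],[[0,0,-0.8],[0,0,-0.463],10],[[0,0,-0.8],[0,0,-0.463],10],[[0,0,-0.8],[0,0,-0.463],10]])

```text
t: 6.7
position: [0.4183, -0.2259, 0.2125]
ee_rot: [0.684, 0.73, -0.0, -0.001]
ft_force: [1.1, 0.1, -3.4]
opening: 0.0322
gripper_force: 61.5
```

>>> send_rows(steps=[[[0.4,0.17,0],[0,0,0],10],[[0.7,0.3,0],[0,0,0],10],[[0.97,0.413,0],[0,0,0],10],[[0.97,0.413,0],[0,0,0],10],[[0.97,0.413,0],[0,0,0],10]])

```text
t: 7.2
position: [0.4533, -0.126, 0.2132]
ee_rot: [0.683, 0.731, -0.0, -0.0]
ft_force: [0.5, -0.5, -3.2]
opening: 0.0325
gripper_force: 61.5
```

>>> send_rows(steps=[[[0.4,0.17,0],[0,0,0],10],[[0.7,0.3,0],[0,0,0],10],[[0.97,0.413,0],[0,0,0],10],[[0.97,0.413,0],[0,0,0],10],[[0.97,0.413,0],[0,0,0],10]])

```text
t: 7.7
position: [0.4877, -0.0276, 0.2132]
ee_rot: [0.683, 0.73, -0.001, -0.0]
ft_force: [0.1, -1.0, -4.1]
opening: 0.0322
gripper_force: 61.5
```

>>> send_rows(steps=[[[0.4,0.17,0],[0,0,0],10],[[0.7,0.3,0],[0,0,0],10],[[0.97,0.413,0],[0,0,0],10],[[0.97,0.413,0],[0,0,0],10],[[0.97,0.413,0],[0,0,0],10]])

```text
t: 8.2
position: [0.5224, 0.0712, 0.2132]
ee_rot: [0.683, 0.73, -0.001, -0.0]
ft_force: [-0.8, -0.5, -3.3]
opening: 0.0322
gripper_force: 61.5
```

>>> send_rows(steps=[[[0.4,0.17,0],[0,-0.01,0],10],[[0.7,0.3,0],[0,-0.02,0],10],[[1.0,0.413,0.2],[0,-0.039,0],10],[[1.0,0.413,0.3],[0,-0.039,0],10],[[1.0,0.413,0.3],[0,-0.039,0],10],[[1.0,0.413,0.3],[0,-0.039,0],10]])

```text
t: 8.8
position: [0.5569, 0.1724, 0.1834]
ee_rot: [0.682, 0.728, -0.043, 0.045]
ft_force: [0.2, -0.9, -4.5]
opening: 0.0323
gripper_force: 61.4
```

Run:
```python
from h import *
p,R,s=now(); print(s['t'],p,s['opening'],s['ft_force'],R.as_euler('ZYX'))
t=tcp(132,77.5,7); print(t[0],t[1].as_euler('ZYX'),rel(p,R,*t))
a=read_camera('scene'); b=read_camera('top')
k=lambda im,u,v:cv2.resize(im[v-65:v+65,u-80:u+80,::-1],None,fx=3.5,fy=3.5,interpolation=cv2.INTER_CUBIC)
cv2.imwrite('pics/pre.png',np.hstack([k(a,330,165),k(b,240,230)])[:, :][::1,::1][:600] if 0 else cv2.resize(np.hstack([k(a,330,165),k(b,240,230)]),(800,325)))
```

```text
8.8 [0.55690168 0.17239913 0.18339415] 0.03226177709781165 [ 0.2217513  -0.87130025 -4.4613367 ] [ 1.63588077  0.12418349 -3.1400056 ]
[0.55847287 0.17616122 0.12756324] [1.63529633 0.12217305 3.14159265] ([0.1054, 0.019, 0.5495], [-0.0005, 0.0006, 0.0002])
```

View pics/pre.png

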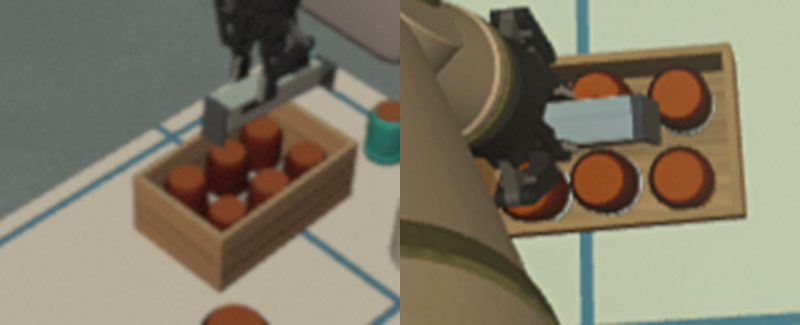

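Both views show the bar above the crate along its length. The heel block is at (645,118) in the right half, and the hook end at about (325,70) in the left half. Next I overlay the predicted bar outline to check for slip or tilt in the grip.

```bash
cat >> h.py <<'E'
def overlay(name,r=0,ox=.025,oz=.0346,org=None,Rb=None):
    p,R,s=now()
    if org is None: org=p+R.apply([ox,0,oz]); Rb=R*Ro.from_euler('x',np.pi)
    out=[]
    for c,(u,v) in(('scene',(340,165)),('top',(240,225))):
        k=5; im=cv2.resize(read_camera(c)[v-60:v+60,u-75:u+75,::-1],None,fx=k,fy=k,interpolation=cv2.INTER_CUBIC)
        cp=CR[0]@Ro.from_euler('z',ph).as_matrix().T+[*cr,0]
        for P,col in [(Rb.apply(q)+org,(0,255,0)) for q in barparts(r)]+[(cp,(255,0,255))]:
            q=(proj(c,P)+.5-[u-75,v-60])*k
            for i in range(8):
                for j in(1,2,4):
                    if not i&j: cv2.line(im,tuple(map(int,q[i])),tuple(map(int,q[i|j])),col,1)
        out.append(im)
    cv2.imwrite(name,cv2.resize(np.vstack(out),None,fx=.5,fy=.5,interpolation=cv2.INTER_AREA) if 0 else np.vstack(out)[:,:][::2,::2] if 0 else cv2.resize(np.hstack(out),(800,320),interpolation=cv2.INTER_AREA))
E
python3 -c "
from h import *
overlay('pics/ov1.png')"
```

```text
(no output)
```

View pics/ov1.png

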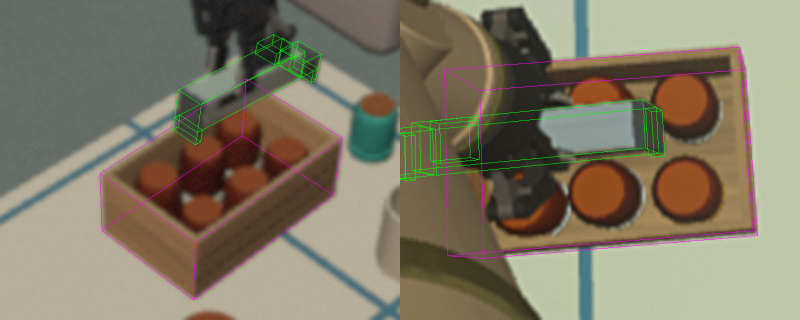

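The outlines match, so nothing slipped. I'll lower the hook outside the +y wall.

>>> send_rows(steps=[[[0.105,0.02,0.05],[0,0,0],10],[[0.105,0.02,0.2],[0,0,0],10],[[0.105,0.02,0.35],[0,0,0],10],[[0.105,0.02,0.45],[0,0,0],10],[[0.105,0.02,0.55],[0,0,0],10],[[0.105,0.02,0.55],[0,0,0],10],[[0.105,0.02,0.55],[0,0,0],10]])

```text
t: 9.7
position: [0.5588, 0.1791, 0.1275]
ee_rot: [0.681, 0.729, -0.042, 0.045]
ft_force: [-0.5, -0.1, -3.9]
opening: 0.032
gripper_force: 61.5
```

>>> send_rows(steps=[[[-0.06,0,0.007],[0,0,0],10],[[-0.12,0,0.015],[0,0,0],10],[[-0.18,0,0.015],[0,0,0],10],[[-0.24,0,0.015],[0,0,0],10],[[-0.24,0,0.015],[0,0,0],10],[[-0.24,0,0.015],[0,0,0],10],[[-0.24,0,0.015],[0,0,0],10]])

```text
t: 10.4
position: [0.5606, 0.1558, 0.1293]
ee_rot: [0.681, 0.729, -0.041, 0.045]
ft_force: [-0.4, 4.0, -5.4]
opening: 0.0322
gripper_force: 61.3
```

Reaction of about 4 N along +y, so the hook has caught. Now I pull.

>>> send_rows(steps=[[[-0.1,0,0],[0,0,0],10],[[-0.2,0,0],[0,0,0],10],[[-0.3,0,0],[0,0,0],10],[[-0.4,0,0],[0,0,0],10],[[-0.48,0,0],[0,0,0],10],[[-0.54,0,0],[0,0,0],10],[[-0.54,0,0],[0,0,0],10],[[-0.54,0,0],[0,0,0],10],[[-0.54,0,0],[0,0,0],10]])

```text
t: 11.3
position: [0.5642, 0.1041, 0.1358]
ee_rot: [0.681, 0.73, -0.04, 0.044]
ft_force: [0.2, 9.3, -7.4]
opening: 0.032
gripper_force: 61.3
```

Run:
```python
from h import *
p,R,s=now(); print(s['t'],p,s['opening'],s['ft_force'],s['torque'],R.as_euler('ZYX'))
print(ey@(p[:2]-cr), 'heel y',ey@((p+R.apply([-.055,0,.0346]))[:2]-cr),'z',(p+R.apply([-.055,0,.0346]))[2], 'x',ex@(p[:2]-cr))
t=tcp(121,76,0,61); print(rel(p,R,*t))
overlay('pics/ov2.png',r=62)
```

```text
11.3 [0.56417492 0.10407757 0.13578284] 0.03196442139507505 [ 0.24544557  9.2742055  -7.42325305] [ 2.31901105  0.11334381 -0.02641884] [1.64018889 0.11959228 3.14079002]
-0.06412306341396053 heel y -0.12285741456950479 z 0.10799189388547759 x 0.0010440191618385137
([-0.0183, -0.0109, 0.2558], [0.0003, 0.0381, 0.0016])
```

View pics/ov2.png

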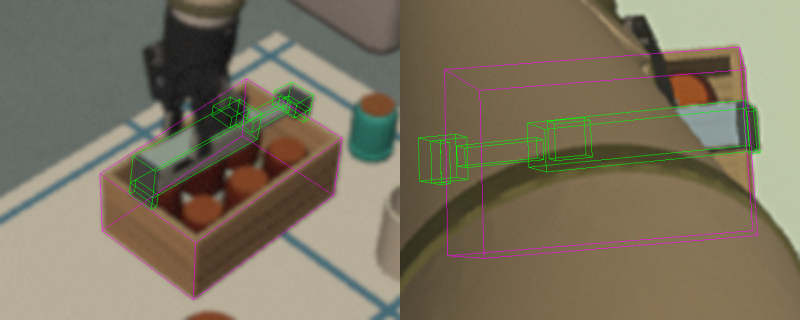

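Rod and lips sit as predicted; the heel is just past the −y wall, at right half (750,125). I'll pull slightly more and rotate it down.

>>> send_rows(steps=[[[-0.03,0,0],[0,0,0],10],[[-0.04,0,0],[0,0,0],10],[[-0.04,-0.005,0.05],[0,0.007,0],10],[[-0.04,-0.01,0.1],[0,0.015,0.001],10],[[-0.04,-0.01,0.15],[0,0.022,0.0016],10],[[-0.04,-0.01,0.2],[0,0.03,0.0016],10],[[-0.04,-0.01,0.25],[0,0.038,0.0016],10],[[-0.04,-0.01,0.25],[0,0.038,0.0016],10],[[-0.04,-0.01,0.25],[0,0.038,0.0016],10]])

```text
t: 12.3
position: [0.5639, 0.0968, 0.1117]
ee_rot: [0.684, 0.729, 0.0, 0.001]
ft_force: [-1.1, 10.9, -4.6]
opening: 0.0323
gripper_force: 61.4
```

Run:
```python
from h import *
p,R,s=now(); print(s['t'],p,s['opening'],s['ft_force'],s['torque'],R.as_euler('ZYX'))
print(ey@(p[:2]-cr), 'heel y',ey@((p+R.apply([-.055,0,.0346]))[:2]-cr),'z',(p+R.apply([-.055,0,.0346]))[2], 'x',ex@(p[:2]-cr))
```

```text
12.3 [0.56393014 0.09680659 0.11165444] 0.03226272906858778 [-1.09965152 10.94824109 -4.57996678] [2.222444   0.03734037 0.06926142] [1.63508692e+00 2.63419708e-04 3.14012681e+00]
-0.0713631428861582 heel y -0.1263722647046774 z 0.07706896245282388 x 0.00033109870098750117
```

>>> send_rows(steps=[[[0,0,0.01],[0,0,0],10],[[0,0,0.015],[0,0,0],10],[[0.03,0,0.015],[0,0,0],10],[[0.05,0,0.015],[0,0,0],10],[[0.06,0,0.015],[0,0,0],10],[[0.06,0,0.015],[0,0,0],10],[[0.06,0,0.015],[0,0,0],10]])

```text
t: 13.0
position: [0.564, 0.1029, 0.111]
ee_rot: [0.684, 0.73, 0.001, 0.001]
ft_force: [-0.7, 8.8, 1.9]
opening: 0.0325
gripper_force: 62.1
```

>>> send_rows(steps=[[[0.01,0,0.01],[0,0,0],10],[[0.02,0,0.01],[0,0,0],10],[[0.03,0,0.02],[0,0,0],10],[[0.03,0,0.02],[0,0,0],10]])

```text
t: 13.4
position: [0.5642, 0.1039, 0.1105]
ee_rot: [0.684, 0.729, -0.0, 0.003]
ft_force: [-3.2, 1.0, 23.3]
opening: 0.0321
gripper_force: 64.4
```

Run:
```python
from h import *
p,R,s=now(); print(s['t'],p,s['opening'],s['ft_force'],s['torque'],R.as_euler('ZYX'))
print(ey@(p[:2]-cr),'x',ex@(p[:2]-cr))
overlay('pics/ov3.png',org=np.array([*(cr-.04*ey),.076]),Rb=Ro.from_euler('z',ph+np.pi/2),r=56)
```

```text
13.4 [0.56416737 0.10389462 0.1105323 ] 0.032097100636692376 [-3.1814159   1.03598259 23.27387664] [0.28110593 1.28506532 0.32649311] [1.63453195 0.00415806 3.13803165]
-0.06430513882284164 x 0.0010246907764866143
```

View pics/ov3.png

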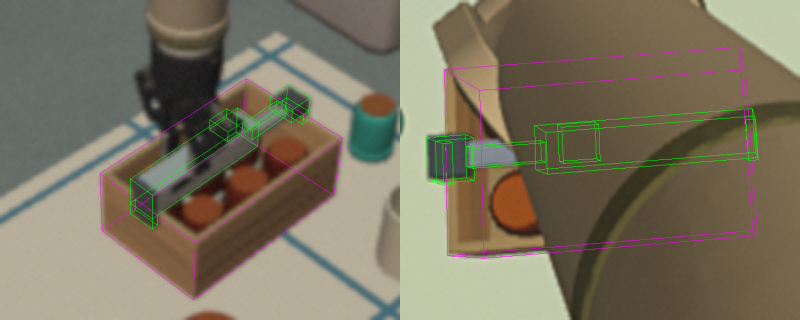

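The bar spans both walls: the hook block is outside at right half (450,158), and the spring load has gone to the walls (Fy≈1 N). Release and rise.

>>> send_rows(steps=[[[0,0,-0.005],[0,0,0],45],[[0,0,-0.005],[0,0,0],60],[[0,0,-0.005],[0,0,0],70],[[0,0,-0.005],[0,0,0],70],[[0,0,-0.005],[0,0,0],70],[[0,0,-0.3],[0,0,0],70],[[0,0,-0.7],[0,0,0],70],[[0,0,-0.7],[0,0,0],70]])

```text
t: 14.3
position: [0.5652, 0.1046, 0.1821]
ee_rot: [0.685, 0.729, 0.002, 0.003]
ft_force: [1.3, 0.4, -0.3]
opening: 0.0702
gripper_force: 0.0
```

>>> send_rows(steps=[[[-0.3,0,-0.3],[0,0,0],0],[[-0.7,0,-0.3],[0,0,0],0],[[-1,0,-0.3],[0,0,0],0],[[-1,0,-0.3],[0,0,0],0],[[-1,0,-0.3],[0,0,0],0]])

```text
t: 14.8
position: [0.5691, 0.0033, 0.2079]
ee_rot: [0.685, 0.728, -0.001, 0.001]
ft_force: [-0.2, 0.1, 0.3]
opening: 0.0001
gripper_force: 0.0
```

Run:
```python
from h import *
p,R,s=now(); print(s['t'],p,s['opening'],s['ft_force'],R.as_euler('ZYX'))
overlay('pics/ov4.png',org=np.array([*(cr-.04*ey),.076]),Rb=Ro.from_euler('z',ph+np.pi/2),r=56)
for c in C:
    for d in trace('lock_top',c)[:3]:
        m=np.argwhere(d['pixels']).mean(0)[::-1]; print(c,round(d['score'],2),m,ray(c,m,.142-.005))
L=np.array([*(cr+.005*ey),.142]); print(L,proj('scene',L),proj('top',L))
```

```text
14.8 [0.56906789 0.0033359  0.20786379] 7.190761160637301e-05 [-0.17130572  0.12323439  0.30724094] [ 1.63156563e+00  3.06039138e-03 -3.14135047e+00]
scene 0.31 [272.19545018 302.08971483] [ 0.82371075 -0.30896176  0.137     ]
top 0.74 [507.4047619  235.92857143] [ 0.51269864 -0.38773925  0.137     ]
top 0.72 [192.52747989 140.00871314] [0.72479082 0.25821263 0.137     ]
top 0.67 [231.52702703 217.57432432] [0.55937028 0.17284333 0.137     ]
[0.55867772 0.1729896  0.142     ] [[349.82056188 149.51145699]] [[230.90927488 217.58709658]]
```

View pics/ov4.png

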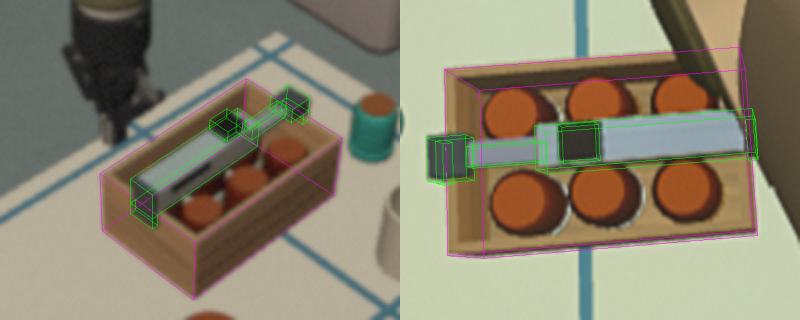

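The bar sits where the model outline predicts, with the lock at right half (579,142), i.e. world (0.559,0.173). The hook block may still ride a little high, at left half (290,98), so I'll press it down before locking.

>>> send_rows(steps=[[[0.4,0,0],[0,0,0],0],[[0.8,0,0],[0,0,0],0],[[0.93,0,0],[0,0,0],0],[[0.93,0,0],[0,0,0],0]])

```text
t: 15.4
position: [0.563, 0.1004, 0.2081]
ee_rot: [0.683, 0.731, -0.0, 0.001]
ft_force: [0.5, -0.8, 1.0]
opening: -0.0002
gripper_force: 0.0
```

>>> send_rows(steps=[[[0.4,0,0],[0,0,0],0],[[0.8,0,0],[0,0,0],0],[[0.93,0,0],[0,0,0],0],[[0.93,0,0],[0,0,0],0]])

```text
t: 15.8
position: [0.5573, 0.1911, 0.2076]
ee_rot: [0.684, 0.73, -0.001, 0.001]
ft_force: [-0.3, -0.8, -0.4]
opening: 0.0001
gripper_force: 0.0
```

>>> send_rows(steps=[[[0.4,0,0],[0,0,0],0],[[0.8,0,0],[0,0,0],0],[[0.93,0,0.2],[0,0,0],0],[[0.93,0,0.45],[0,0,0],0],[[0.93,0,0.68],[0,0,0],0],[[0.93,0,0.68],[0,0,0],0],[[0.93,0,0.68],[0,0,0],0]])

```text
t: 16.5
position: [0.5524, 0.2804, 0.1395]
ee_rot: [0.685, 0.728, -0.002, 0.001]
ft_force: [0.2, 0.5, -0.1]
opening: -0.0001
gripper_force: 0.0
```

>>> send_rows(steps=[[[0,0,0.03],[0,0,0],0],[[0,0,0.06],[0,0,0],0],[[0,0,0.08],[0,0,0],0],[[0,0,0.1],[0,0,0],0],[[0,0,0.1],[0,0,0],0]])

```text
t: 17.0
position: [0.5518, 0.2822, 0.1293]
ee_rot: [0.685, 0.729, -0.001, 0.001]
ft_force: [-0.0, 0.4, 1.0]
opening: 0.0003
gripper_force: 0.0
```

>>> send_rows(steps=[[[0,0,0.015],[0,0,0],0],[[0,0,0.03],[0,0,0],0],[[0,0,0.04],[0,0,0],0],[[0,0,0.045],[0,0,0],0],[[0,0,0.045],[0,0,0],0]])

```text
t: 17.5
position: [0.5518, 0.2822, 0.1248]
ee_rot: [0.685, 0.729, -0.001, 0.001]
ft_force: [-0.9, 0.1, -0.6]
opening: -0.0
gripper_force: 0.0
```

>>> send_rows(steps=[[[0,0,0.01],[0,0,0],0],[[0,0,0.02],[0,0,0],0],[[0,0,0.025],[0,0,0],0],[[0,0,0.025],[0,0,0],0]])

```text
t: 17.9
position: [0.5518, 0.2822, 0.1223]
ee_rot: [0.685, 0.729, -0.001, 0.001]
ft_force: [0.4, 0.0, 0.6]
opening: -0.0003
gripper_force: 0.0
```

Run:
```python
from h import *
p,R,s=now(); T=p+R.apply([0,0,.014]); print(ey@(p[:2]-cr),ex@(p[:2]-cr))
out=[]
for c,(u,v) in(('scene',(365,135)),('top',(190,222))):
    im=cv2.resize(read_camera(c)[v-50:v+50,u-50:u+50,::-1],None,fx=4,fy=4,interpolation=cv2.INTER_CUBIC)
    q=(proj(c,T)[0]+.5-[u-50,v-50])*4; cv2.circle(im,tuple(map(int,q)),4,(0,255,0),1)
    B=box(138,168,-17,17,16,36)@Ro.from_euler('z',ph+np.pi/2).as_matrix().T+[*(cr-.04*ey),.076]
    q=(proj(c,B)+.5-[u-50,v-50])*4
    for i in range(8):
        for j in(1,2,4):
            if not i&j: cv2.line(im,tuple(map(int,q[i])),tuple(map(int,q[i|j])),(255,0,255),1)
    out.append(im)
cv2.imwrite('pics/hk.png',np.hstack(out))
```

```text
0.11440587047880593 0.00016022025690433305
```

View pics/hk.png

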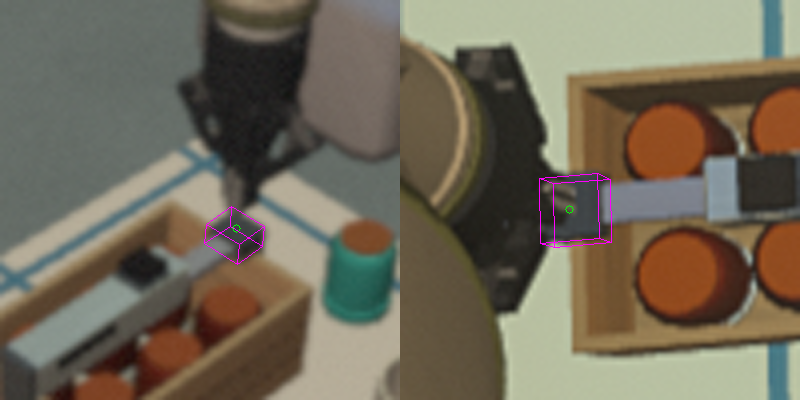

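The fingertips at (235,205) still appear just above the block's top, at about (235,222). I'll go on down gently, watching force.

>>> send_rows(steps=[[[0,0,0.01],[0,0,0],0],[[0,0,0.02],[0,0,0],0],[[0,0,0.03],[0,0,0],0],[[0,0,0.03],[0,0,0],0]])

```text
t: 18.4
position: [0.5518, 0.2822, 0.1192]
ee_rot: [0.685, 0.729, -0.001, 0.001]
ft_force: [0.3, -0.4, -0.3]
opening: -0.0
gripper_force: 0.0
```

>>> send_rows(steps=[[[0,0,0.01],[0,0,0],0],[[0,0,0.02],[0,0,0],0],[[0,0,0.03],[0,0,0],0],[[0,0,0.03],[0,0,0],0]])

```text
t: 18.8
position: [0.5517, 0.2821, 0.1162]
ee_rot: [0.685, 0.729, -0.001, 0.001]
ft_force: [-0.2, 0.2, 0.7]
opening: 0.0002
gripper_force: 0.0
```

>>> send_rows(steps=[[[0,0,0.01],[0,0,0],0],[[0,0,0.02],[0,0,0],0],[[0,0,0.03],[0,0,0],0],[[0,0,0.03],[0,0,0],0]])

```text
t: 19.2
position: [0.5518, 0.2821, 0.1132]
ee_rot: [0.685, 0.729, -0.001, 0.001]
ft_force: [0.2, -0.1, 1.2]
opening: -0.0001
gripper_force: 0.0
```

Run:
```python
from h import *
out=[]
for c,(u,v) in(('scene',(365,135)),('top',(190,222))):
    out.append(cv2.resize(read_camera(c)[v-35:v+35,u-35:u+35,::-1],None,fx=5.7,fy=5.7,interpolation=cv2.INTER_CUBIC))
cv2.imwrite('pics/hk2.png',np.hstack(out))
```

```text
(no output)
```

View pics/hk2.png

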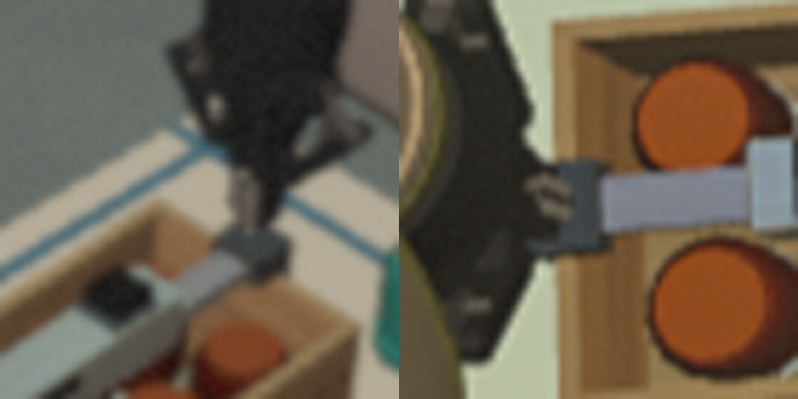

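The fingertips at left half (250,228) are over the block's centre line and only just above it. Going on by touch.

>>> send_rows(steps=[[[0,0,0.01],[0,0,0],0],[[0,0,0.02],[0,0,0],0],[[0,0,0.03],[0,0,0],0],[[0,0,0.03],[0,0,0],0]])

```text
t: 19.7
position: [0.5518, 0.2821, 0.1102]
ee_rot: [0.685, 0.729, -0.001, 0.001]
ft_force: [-0.2, -0.3, 1.0]
opening: 0.0001
gripper_force: 0.0
```

Run:
```python
from h import *
def cc(P): d=P[:2]-cr; return (np.array([ex@d,ey@d])*1000).round(1)
for uv in((191.1,223),(178.3,230.9),(190,215),(190,231)): print(uv,cc(ray('top',uv,.112)))
p,R,s=now(); print(p,R.as_matrix().round(3).tolist(),s['ft_force'])
for z in(-.02,0,.014): print(z,proj('top',p+R.apply([0,0,z])),proj('scene',p+R.apply([0,0,z])))
for c in C:
    for n in('hook_tip','bar','bar_mid'):
        for d in trace(n,c)[:4]:
            print(c,n,round(d['score'],2),d['extent'])
im=read_camera('scene'); print(im[105:150:2,364].tolist())
```

```text
(191.1, 223) [-0.2 94. ]
(178.3, 230.9) [-14.6 120.6]
(190, 215) [16.8 95.9]
(190, 231) [-16.7  96.6]
[0.55176226 0.28208987 0.11021674] [[-0.063, 0.998, 0.0], [0.998, 0.063, -0.003], [-0.003, 0.0, -1.0]] [-0.1947538  -0.28427946  0.9641729 ]
-0.02 [[178.1059632  222.58451822]] [[374.18142163 136.1426145 ]]
0 [[181.54259374 223.72993269]] [[373.65175054 141.16350573]]
0.014 [[183.84787615 224.49827359]] [[373.28695187 144.621528  ]]
scene hook_tip 0.65 [359.4, 139.0, 380.4, 155.2]
scene hook_tip 0.48 [145.7, 274.1, 158.9, 292.7]
scene bar 0.87 [144.3, 244.6, 220.5, 294.1]
scene bar 0.66 [315.5, 139.3, 380.4, 191.8]
scene bar 0.45 [330.8, 178.4, 349.5, 195.1]
scene bar_mid 0.76 [145.5, 242.3, 223.0, 294.9]
top hook_tip 0.69 [179.0, 216.4, 215.2, 236.5]
top hook_tip 0.54 [225.2, 211.0, 240.6, 227.9]
top hook_tip 0.48 [513.5, 229.8, 530.0, 250.2]
top hook_tip 0.43 [226.9, 225.8, 256.4, 248.8]
top bar 0.74 [442.7, 221.8, 531.4, 249.0]
top bar 0.6 [180.7, 204.4, 300.3, 234.1]
top bar_mid 0.72 [441.0, 221.5, 530.9, 246.9]
top bar_mid 0.64 [182.0, 207.8, 300.1, 235.4]
top bar_mid 0.64 [227.4, 208.5, 240.8, 223.9]
[[80, 84, 80], [57, 55, 51], [58, 56, 51], [62, 58, 54], [51, 48, 43], [34, 34, 32], [38, 37, 36], [51, 51, 47], [88, 86, 78], [79, 96, 98], [77, 107, 115], [87, 114, 121], [165, 162, 147], [180, 172, 152], [182, 173, 153], [181, 172, 152], [178, 168, 147], [154, 135, 104], [140, 111, 77], [136, 101, 69], [134, 105, 78], [126, 122, 116], [124, 128, 125]]
```

Run:
```python
from h import *
Rz=Ro.from_euler('z',ph+np.pi/2)
for dz in(0,-4,-8):
  for c in C:
    q=np.vstack([proj(c,Rz.apply(b)+[*(cr-.04*ey),.076+dz/1000]) for b in (box(138,168,-17,17,16,36),box(160,168,-17,17,0,16))])
    print(dz,c,q.min(0).round(1),q.max(0).round(1))
a=read_camera('scene')[128:160,355:386]; b=read_camera('top')[205:240,168:200]
print('\n'.join(' '.join('%3d'%v for v in r) for r in cv2.cvtColor(a,cv2.COLOR_RGB2GRAY)))
print()
print('\n'.join(' '.join('%3d'%v for v in r) for r in cv2.cvtColor(b,cv2.COLOR_RGB2GRAY)))
```

```text
0 scene [365.6 136.2] [380.7 151.2]
0 top [174.5 215. ] [192.4 233.9]
-4 scene [365.5 137.2] [380.6 152.2]
-4 top [175.2 215.3] [193.  234.1]
-8 scene [365.4 138.2] [380.5 153.1]
-8 top [175.9 215.5] [193.6 234.3]
172 171 168 160 146 123 108 110 119 135 149 155 148 124  91  58  39  34  31  31  31  29  25  31  32  38  50  71  70  52  37
170 163 150 130 118 105 110 129 150 160 168 171 168 154 128  85  50  38  33  33  32  29  32  29  36  35  39  41  35  36  40
155 142 122 109 107 116 133 154 168 172 172 174 173 170 154 111  74  62  49  36  31  33  26  32  35  37  32  34  33  49  74
128 117 111 119 133 149 161 168 172 172 174 173 172 172 161 120  92  83  66  49  36  32  30  26  36  34  38  42  62  93 125
107 112 132 150 160 168 173 172 172 173 172 174 174 172 161 122  95  85  80  66  49  35  31  32  32  40  58  85 114 142 159
116 134 153 167 170 172 173 173 174 173 173 173 172 170 157 116  94  83  89  83  59  40  31  31  38  58  95 133 153 164 171
147 154 158 162 168 170 173 174 172 173 172 174 173 170 150 111  90  82  91  83  62  41  31  32  47  73 106 137 158 168 172
155 148 141 144 15
[... 6862 characters left out ...]
 126 109  94  95  93  95  87  83  88  86  84  89  96 116 120
 39  40  39  38  41  40  39  37  32  33  87 177 194 186 154 127 127 126 108  93  95  92  97  87  83  87  87  85  90  96 114 113
 38  37  38  40  38  41  38  35  32  48 117 192 193 185 154 125 128 126 108  93  95  93  95  87  82  88  89  86  89  94 108  97
 38  37  37  39  40  39  39  33  33  79 165 192 189 186 160 126 126 125 108  95  94  94  93  88  85  87  87  86  89  95  98  75
 44  39  42  40  40  36  34  32  40 104 192 192 189 186 167 126 127 126 109  94  95  93  93  88  85  87  86  86  89  93  85  57
 65  62  65  50  39  36  33  29  62 136 191 191 189 186 168 127 126 124 108  95  95  93  93  88  85  87  87  85  91  91  72  54
```

>>> send_rows(steps=[[[0,0,0.01],[0,0,0],0],[[0,0,0.02],[0,0,0],0],[[0,0,0.03],[0,0,0],0],[[0,0,0.03],[0,0,0],0]])

```text
t: 20.55
position: [0.5517, 0.2821, 0.1072]
ee_rot: [0.685, 0.729, -0.001, 0.001]
ft_force: [0.0, 0.5, -0.2]
opening: -0.0001
gripper_force: 0.0
```

>>> send_rows(steps=[[[0,0,0.01],[0,0,0],0],[[0,0,0.02],[0,0,0],0],[[0,0,0.03],[0,0,0],0],[[0,0,0.03],[0,0,0],0]])

```text
t: 20.95
position: [0.5521, 0.2822, 0.1046]
ee_rot: [0.685, 0.729, -0.001, 0.001]
ft_force: [1.0, 0.4, 2.7]
opening: 0.0003
gripper_force: 1.1
```

>>> send_rows(steps=[[[0,0,0.005],[0,0,0],0],[[0,0,0.01],[0,0,0],0],[[0,0,0.015],[0,0,0],0],[[0,0,0.015],[0,0,0],0]])

```text
t: 21.35
position: [0.5522, 0.2822, 0.1045]
ee_rot: [0.685, 0.729, -0.0, 0.002]
ft_force: [-3.0, -2.7, 17.2]
opening: -0.0001
gripper_force: 8.3
```

The block holds firm at 17 N, so the hook end is seated. It also shows that the closed fingertips touch about 7 mm behind the TCP. Next, the lock.

>>> send_rows(steps=[[[0,0,-0.2],[0,0,0],0],[[0,0,-0.6],[0,0,0],0],[[-0.3,0,-0.6],[0,0,0],0],[[-0.55,0,-0.6],[0,0,0],0],[[-0.55,0,-0.6],[0,0,0],0],[[-0.55,0,-0.6],[0,0,0],0]])

```text
t: 21.95
position: [0.5553, 0.2271, 0.1631]
ee_rot: [0.685, 0.729, -0.001, 0.001]
ft_force: [0.6, 0.9, -0.2]
opening: 0.0001
gripper_force: 0.0
```

>>> send_rows(steps=[[[-0.3,0,0],[0,0,0],0],[[-0.545,0,0],[0,0,0],0],[[-0.545,0,0.1],[0,0,0],0],[[-0.545,0,0.2],[0,0,0],0],[[-0.545,0,0.2],[0,0,0],0],[[-0.545,0,0.2],[0,0,0],0]])

```text
t: 22.55
position: [0.5582, 0.1746, 0.1428]
ee_rot: [0.684, 0.73, -0.001, 0.001]
ft_force: [0.5, -0.1, 0.4]
opening: -0.0003
gripper_force: 0.0
```

>>> send_rows(steps=[[[0,0,0.02],[0,0,0],0],[[0,0,0.04],[0,0,0],0],[[0,0,0.06],[0,0,0],0],[[0,0,0.08],[0,0,0],0],[[0,0,0.08],[0,0,0],0]])

```text
t: 23.05
position: [0.5586, 0.1729, 0.135]
ee_rot: [0.685, 0.729, -0.001, 0.001]
ft_force: [-0.1, -0.1, 0.0]
opening: -0.0002
gripper_force: 0.0
```

>>> send_rows(steps=[[[0,0,0.01],[0,0,0],0],[[0,0,0.02],[0,0,0],0],[[0,0,0.03],[0,0,0],0],[[0,0,0.04],[0,0,0],0],[[0,0,0.04],[0,0,0],0]])

```text
t: 23.55
position: [0.5588, 0.173, 0.1312]
ee_rot: [0.685, 0.729, -0.001, 0.001]
ft_force: [-1.0, -1.0, 2.3]
opening: -0.0002
gripper_force: 1.2
```

>>> send_rows(steps=[[[0,0,0.01],[0,0,0],0],[[0,0,0.02],[0,0,0],0],[[0,0,0.03],[0,0,0],0],[[0,0,0.03],[0,0,0],0]])

```text
t: 23.95
position: [0.5587, 0.1729, 0.1281]
ee_rot: [0.685, 0.729, -0.001, 0.001]
ft_force: [0.4, -0.5, 2.2]
opening: 0.0002
gripper_force: 0.8
```

>>> send_rows(steps=[[[0,0,0.01],[0,0,0],0],[[0,0,0.02],[0,0,0],0],[[0,0,0.03],[0,0,0],0],[[0,0,0.03],[0,0,0],0]])

```text
t: 24.35
position: [0.5588, 0.1729, 0.1254]
ee_rot: [0.685, 0.729, -0.001, 0.001]
ft_force: [-1.2, -0.7, 5.6]
opening: 0.0003
gripper_force: 3.0
```

>>> send_rows(steps=[[[0,0,0.005],[0,0,0],0],[[0,0,0.01],[0,0,0],0],[[0,0,0.01],[0,0,0],0]])

```text
t: 24.65
position: [0.5589, 0.173, 0.1253]
ee_rot: [0.685, 0.729, -0.001, 0.002]
ft_force: [-2.7, -1.9, 15.1]
opening: -0.0
gripper_force: 7.6
```

>>> send_rows(steps=[[[0,0,0.01],[0,0,0],0],[[0,0,0.01],[0,0,0],0],[[0,0,-0.2],[0,0,0],0],[[0,0,-0.6],[0,0,0],0],[[0,0,-1.0],[0,0,0],0],[[0,0,-1.0],[0,0,0],0]])

```text
t: 25.25
position: [0.5608, 0.1745, 0.2289]
ee_rot: [0.685, 0.729, 0.002, 0.003]
ft_force: [1.2, 0.5, 1.3]
opening: -0.0001
gripper_force: 0.0
```

>>> send_rows(steps=[[[-0.4,-0.4,-0.3],[0,0,0],0],[[-1,-0.8,-0.5],[0,0,0],0],[[-1,-0.8,-0.5],[0,0,0],0],[[-1,-0.8,-0.5],[0,0,0],0],[[-1,-0.8,-0.5],[0,0,0],0]])

```text
t: 25.75
position: [0.485, 0.0678, 0.2745]
ee_rot: [0.685, 0.728, -0.001, 0.002]
ft_force: [0.0, -0.0, 0.2]
opening: -0.0004
gripper_force: 0.0
```

>>> send_rows(steps=[[[-0.4,0,0],[0,0,0],0],[[-1,0,0],[0,0,0],0],[[-1,0,0],[0,0,0],0],[[-1,0,0],[0,0,0],0],[[-1,0,0],[0,0,0],0]])

```text
t: 26.25
position: [0.4916, -0.0295, 0.2744]
ee_rot: [0.684, 0.729, -0.001, 0.001]
ft_force: [0.0, 1.6, 0.8]
opening: -0.0001
gripper_force: 0.0
```

Run:
```python
from h import *
p,R,s=now(); print(s['t'],p,s['ft_force'])
org=cr-.04*ey
for c in C:
    read_camera(c)
    for d in trace('bar',c)+trace('bar_mid',c):
        m=np.array(d['pixels']); b=None
        if (m&sil(c,[q*1 for q in barparts(56)],*org,ph+np.pi/2,.076,S=1)).sum()<50: continue
        iou=lambda P,z,r=56:(lambda k:(m&k).sum()/(m|k).sum())(sil(c,P,*org,ph+np.pi/2,z,S=1))
        L=barparts(56); L[4]=box(31,59,-14,14,52,57)
        print(c,round(d['score'],2),'raised',round(iou(barparts(56),.076),3),'locked',[round(iou(L,.076+k),3) for k in(-.006,-.003,0,.003,.006,.01)])
    for d in trace('lock_top',c):
        e=d['extent']
        q=proj(c,[*(cr+.005*ey),.133])[0]
        if abs((e[0]+e[2])/2-q[0])<15: print('lock',c,round(d['score'],2),e,q)
```

```text
26.25 [ 0.49164245 -0.02948563  0.27439116] [0.04370816 1.57526699 0.8444365 ]
scene 0.85 raised 0.901 locked [np.float64(0.809), np.float64(0.865), np.float64(0.912), np.float64(0.903), np.float64(0.854), np.float64(0.773)]
scene 0.79 raised 0.747 locked [np.float64(0.738), np.float64(0.755), np.float64(0.757), np.float64(0.754), np.float64(0.754), np.float64(0.721)]
lock scene 0.55 [342.5, 150.0, 352.9, 157.6] [349.68740175 151.81159205]
top 0.88 raised 0.753 locked [np.float64(0.716), np.float64(0.73), np.float64(0.753), np.float64(0.766), np.float64(0.771), np.float64(0.779)]
top 0.96 raised 0.735 locked [np.float64(0.727), np.float64(0.732), np.float64(0.735), np.float64(0.735), np.float64(0.729), np.float64(0.727)]
lock top 0.44 [226.9, 209.1, 241.9, 224.4] [231.8707908  218.17377126]
```

```bash
python3 -c "
from rig import *
print(hand_in())"
```

```text
the job is handed in; nothing more can be done
None
```

The job is handed in: the hold-down bar is hooked over both end walls, and the lock button was pushed until it stopped, at the height expected for fully down. The gripper is clear of everything, and the clock read about 26 s of the 54 s allowed.

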